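Check a cucumber's firmness on the marked spot

ROBOT

A 6-joint arm with a two-finger parallel gripper is mounted at the origin on the work surface. World frame = base frame: x ahead of the robot, y to its left, z up, the work surface at z = 0. Lengths are in m, angles in rad, forces in N, time in s.
With the tool pointing down it reaches from about 0.35 to 0.775 m from the base axis. Payload 7.3 kg.
Tool frame: the origin (TCP) lies between the finger pads; the fingertips stand robot.tcp_to_tips ahead of it and the grasp point (between the pads) lies 2 mm behind it (robot.tcp_to_tips is the distance from the TCP to the fingertips, in m); y points along the fingers, x is the direction in which the jaws open and shut, and the axes are right-handed (so a half turn about y gives the same grasp; the last joint's range is limited). The gripper opens to 92 mm and grips with 3 to 60 N. Pads are 19 mm wide; open, the fingers measure 130 mm over their backs; the gripper's body (75 mm by 190 mm) begins 47 mm behind the grasp point.
Start: joints at [1.067, 0.342, 1.524, -0, 1.275, -0.146], TCP at [0.184, 0.492, 0.244] pointing down, gripper open.
Joint ranges: [-2.53, 2.53], [-0.77, 2.02], [0.04, 2.7], [-1, 4.14], [0.28, 2.66], [-3.11, 3.11]. Speed limits (rad/s): [2.57, 2.57, 3.14, 3.14, 3.14, 3.14].

INTERFACE

Orientations are given as [roll, pitch, yaw] about the fixed x, y, z axes, in that order (R = Rz(yaw) Ry(pitch) Rx(roll)).
In Python, from cell import status, read_camera, get_calibration, robot gives the robot as it stands.
- The arm moves only by the shell command python3 -m creep 'ROWS' [FORCE]. ROWS is JSON, a list of rows, each an object of numbers: "dx", "dy", "dz": the shift along the tool's x, y, z in m; "rx", "ry", "rz": the turn, a rotation vector about the tool's x, y, z in rad; "gripper": the opening, from 0 (shut) to 1 (fully open). A call has 1 to 20 rows; each row is the pose to reach, as a shift and turn from the pose commanded when the call began, along the tool's axes at that moment; what a row does not reach only later rows make up. A row lasts 1/8 s, in which the tool goes at most 62.5 mm and 10.7 degrees, less where a joint would pass 70% of its speed; a pose out of reach is approached as far as the arm can. A call with a gripper value outside its range is refused whole. The fingers move at their own pace and stop on an object; FORCE is the grip in N (left out, the last holds). Time passes only in rows, so rows that repeat a pose let the fingers close. It gives the time, the measured TCP pose, the force and the opening at its end, in the units of the state.
- status.observe(): the state, without advancing time (a new reading comes with each control period).
- read_camera(name): name is "scene" or "top" or "wrist"; returns (picture, depth): 420x560x3 uint8, red, green, blue; 420x560 float32, m along the optical axis (not along the pixel's ray), 0 where there is no reading.
- get_calibration(name): a dict with "fx", "fy", "cx", "cy" (pixels), "xyz" and "rotation" of the camera in the world; the wrist camera has in their place "mount" (4x4, takes a point from camera to tool coordinates, whose origin is the TCP and whose axes are the tool frame's). Camera axes: x right, y down, z forward; pixel columns grow to the right and rows downward; lengths in m; the calibration is good to about 2 mm. A picture is of the moment at which its call begins: read the wrist's pose just before it. get_calibration takes no time and is no camera call.
- robot.hand_in(): hands the job in, once; it reports no verdict.
The state is a dict: "time": time; "qpos": joint angles; "qvel": joint speeds; "joint_efforts": joint torques, N m; "tool_pos": TCP position; "tool_rot": TCP orientation; "contact_force": force on the tool from outside, world axes, zero at the start; "torque": the same for the moment, N m; "opening": finger opening in m.
Only numpy, scipy, OpenCV 4.12 (cv2) and the standard library are available. Lean on these libraries where they do the work, as an engineer would, in place of code of your own. Each camera call takes 0.05 s, during which the arm holds its last target.

TASK

Lay the cut piece of cucumber in the white cradle, flat cut side down so the white dot faces up, and let go of it. Then lift the yellow firmness tester out of its wooden stand and hold it upright with its steel plunger resting on the white dot, pressing gently until the plunger is about half-way in. Finish like that, still gripping and pressing the tester on the dot, and leave the pepper, bowl and jar where they are.

Things in the scene. Friction and masses are not known exactly. Their poses are not given: they have to be found in the camera images.
- cucumber: Loose rigid cucumber piece, 120 mm long (x), 48 wide (y), 36 high (z), 0.19 kg, lying at any yaw on its sliced flat underside (42 wide) on the wooden board, whose top is at z = 20 mm. Round section, radius 24, widest 12 above the flat. Origin: centre of the flat; z up. The -x end is cut square, pale; the last 24 of the +x end taper to a round tip.
- spot (a point): Centre of the white dot (14 mm across) on the skin: on the cucumber's top ridge, 25 mm from its middle towards the rounded +x end, 36 mm above the flat. Moves with the cucumber, axes as the cucumber's.
- cradle: White cradle fixed on the board. Base 150 x 86 mm (x, y); floor 8 above the origin (centre of underside, on board top). Walls 6 thick rise 14 above the floor round a centred pocket 134 (x) by 60 (y); the two long sides are open in their middle 80, for fingers. The cucumber lies along x, either end first; seated, its origin is 8 above the cradle's.
- stand: Light wooden block 70 x 70 x 60 mm high fixed on the board, with an upright through hole 24 mm wide in its middle in which the tester stands. Origin: centre of its underside, on the board top.
- tester: Loose firmness tester, 0.15 kg, 122 mm tall, upright in the stand, its origin 10 above the stand's. Origin: plunger's end when fully out; z up along it. Heights: plunger dia 8 (0-20), nose dia 18 (20-50), black collar dia 38 (50-56) resting on the stand, yellow body 30 x 30 with flats facing x and y (56-116, grip at 86), dial (116-122), all mm.
- tip (a point): Centre of the plunger's free end face; moves with the plunger. Axes as the tester's.
- plunger (a joint): How far the plunger is pushed into the tester, in m: 0 fully out, 0.010 fully in. Spring: about 1.2 N to start moving and 0.4 N more per mm, so 3.2 N at half-way (0.005) and 5.2 N fully in; beyond that the tester is rigid.
- pepper: Bystander: red bell pepper, 73 mm across, 64 mm high plus a short green stem, loose on the counter beyond the board. Origin: centre of its underside.
- chickpea_bowl: Bystander: white bowl of chickpeas, 110 mm across, 50 mm high, loose on the counter beyond the board. Origin: centre of its underside.
- jar: Bystander: amber glass jar with steel lid, 72 mm across, 100 mm high, loose on the counter beyond the board. Origin: centre of its underside.
Mind the look-alikes: they are no part of the job. Of the things that look like the tester, the smallest one is meant.

How it is judged:
On the way, in this order (a step that is already met when the one before it is completed fails the run):
1. the cucumber lies flat side down in the cradle, let go (z of cucumber in the frame of cradle between 0.006 and 0.01 m and x of cucumber in the frame of cradle between -0.01 and 0.01 m and y of cucumber in the frame of cradle between -0.01 and 0.01 m and angle between cucumber's own z axis and vertical below 0.06 rad and angle between the x axis of cucumber and the x axis of cradle, either way round below 0.2 rad and contact force between the fingers and cucumber below 0.05 N), for 0.2 s.
2. the tester is lifted clear of its stand (z of tip in the frame of stand above 0.065 m), for 0.1 s.
At the end, for the whole second after the job is handed in: Cucumber flat (3.5 deg) in the cradle pocket, cut side down, fingers off it. Gripper holds the tester still, upright within 8 deg, clear of stand and cradle, plunger end within 7 mm of the dot centre, pushed in 2.5 to 7.5 mm, pressing the cucumber with 1 to 6 N (all of step 1 and distance between tip and spot below 0.007 m and angle between tester's own z axis and vertical below 0.14 rad and value of joint plunger between 0.0025 and 0.0075 m and contact force between tester and cucumber between 1 and 6 N and contact force between the fingers and tester above 2 N and contact force between tester and stand below 0.05 N and contact force between tester and cradle below 0.05 N and linear speed of tester below 0.01 m/s); the arm keeps its last pose, push and grip.
It fails at once if the tester is pressed hard on the cucumber (over 15 N) (contact force between tester and cucumber above 15 N).
It fails at once if the pepper is moved by more than 20 mm (distance of pepper from where it was at the start of the episode above 0.02 m).
It fails at once if the bowl is moved by more than 20 mm (distance of chickpea_bowl from where it was at the start of the episode above 0.02 m).
It fails at once if the jar is moved by more than 20 mm (distance of jar from where it was at the start of the episode above 0.02 m).
It also fails if it takes over 58 s, if anything falls off the work surface, if the arm or the gripper's body presses on something with over 40 N, if the wrist force passes 120 N, or if a joint passes its speed limit or range.

## Working session

There is one attempt and no reset: what is moved stays moved. The work goes in short steps, Python scripts to look and compute and a shell command to move; the robot and the scene stay as the last step left them, time stands still between calls to the robot, and variables do not carry over. Pictures are saved under pics/ and viewed, and the job is handed in when it is done.

```bash
ls; mkdir -p pics
python3 - <<'E'
from cell import status, read_camera, get_calibration, robot
import cv2,numpy as np
print(status.observe()); print(robot.tcp_to_tips)
for n in ["scene","top","wrist"]:
    p,d=read_camera(n); cv2.imwrite(f"pics/{n}0.png",p[:,:,::-1]); np.save(f"pics/{n}0.npy",d)
    print(n,get_calibration(n))
E
```

```text
pics
{'time': 0.0, 'qpos': array([ 1.06700082e+00,  3.42705648e-01,  1.52506364e+00, -1.14373086e-05,
        1.27538536e+00, -1.45960546e-01]), 'qvel': array([ 0.00094764,  0.00023381, -0.00047068,  0.00109086, -0.0005181 ,
        0.00019642]), 'joint_efforts': array([ 2.74539962e-04, -4.31253433e+01, -2.44212574e+01,  7.18394620e-02,
        5.61128114e-02, -1.38628261e-04]), 'tool_pos': array([0.1836477 , 0.49140535, 0.24303753]), 'tool_rot': array([-1.57057997e+00,  1.54698004e-03,  1.21296487e+00]), 'contact_force': array([-1.37333037,  0.19177828, -0.45475079]), 'torque': array([ 0.02328775, -0.00774622,  0.05433215]), 'opening': 0.09159327493867782}
0.017
scene {'fx': 433.09032192053013, 'fy': 433.09032192053013, 'cx': 280.66941904381133, 'cy': 208.2188441364521, 'xyz': array([ 1.0931779 , -0.14714315,  0.96826756]), 'rotation': array([-2.59707596, -0.00314801,  1.10787832])}
top {'fx': 434.5780258186025, 'fy': 434.5780258186025, 'cx': 285.77984425020446, 'cy': 209.6988375829575, 'xyz': array([0.46600293, 0.09541446, 0.99924257]), 'rotation': array([-2.99396170e+00,  9.02227807e-04, -1.57819033e+00])}
wrist {'fx': 293.6845807171275, 'fy': 293.6845807171275, 'cx': 278.9163415328051, 'cy': 205.60137925829005, 'mount': array([[ 9.99998879e-01,  1.48965710e-03,  1.53400440e-04,
        -1.07427547e-03],
       [ 2.34467662e-04, -2.56917315e-01,  9.66433360e-01,
        -1.40797021e-01],
       [ 1.47906554e-03, -9.66432240e-01, -2.56917376e-01,
         7.05532396e-02],
       [ 0.00000000e+00,  0.00000000e+00,  0.00000000e+00,
         1.00000000e+00]])}
```

View pics/scene0.png

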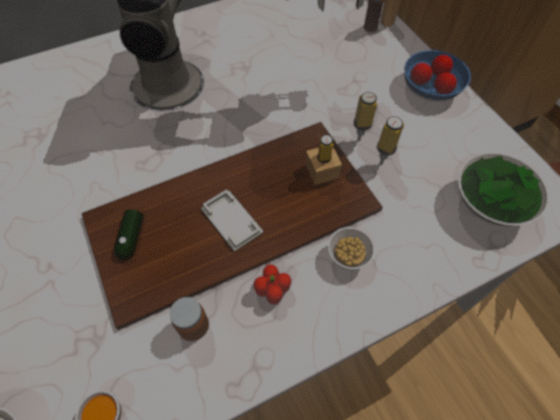

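View pics/top0.png

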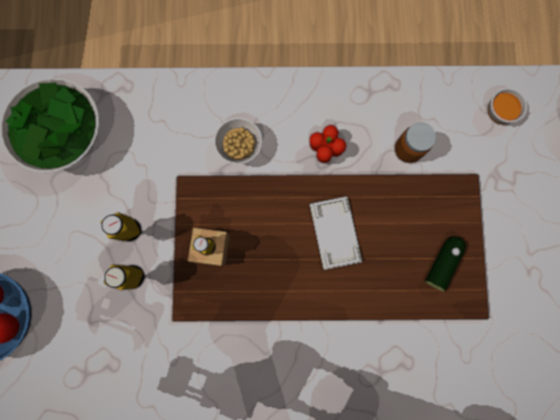

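View pics/wrist0.png

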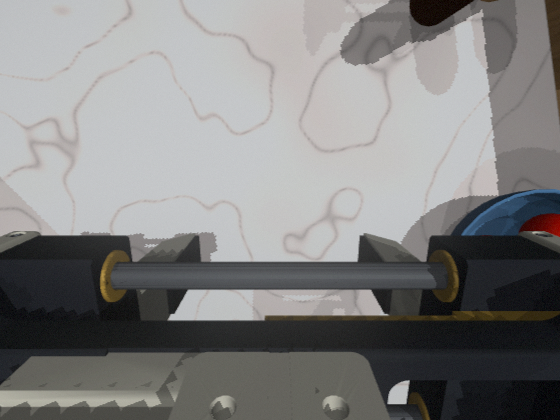

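The top view shows the cucumber at (447,263) with its dot at (455,251). The cradle is at (336,233) and the stand with a tester at (205,246). 

These could be taken for the tester:
- the small one in the wooden stand, top (203,245) and scene (326,148)
- a larger one on the counter, top (122,227) and scene (390,135)
- a larger one on the counter, top (123,277) and scene (366,110)

I choose the small one in the stand.

```bash
cat > h.py <<'E'
from cell import status, read_camera, get_calibration, robot
import cv2,numpy as np
from scipy.spatial.transform import Rotation as Ro
def RR(e): return Ro.from_euler('xyz',e).as_matrix()
def cam(n,st=None):
    c=get_calibration(n); K=(c['fx'],c['fy'],c['cx'],c['cy'])
    if n=='wrist':
        T=np.eye(4);T[:3,:3]=RR(st['tool_rot']);T[:3,3]=st['tool_pos'];M=T@c['mount'];return K,M[:3,:3],M[:3,3]
    return K,RR(c['rotation']),np.array(c['xyz'])
def ray(C,uv):
    K,R,o=C; d=R@np.array([(uv[0]-K[2])/K[0],(uv[1]-K[3])/K[1],1.]); return o,d
def plane(C,uv,z):
    o,d=ray(C,uv); return o+d*(z-o[2])/d[2]
def tri(C1,a,C2,b):
    o1,d1=ray(C1,a);o2,d2=ray(C2,b)
    s=np.linalg.lstsq(np.c_[d1,-d2],o2-o1,rcond=None)[0]
    p,q=o1+s[0]*d1,o2+s[1]*d2; return (p+q)/2,np.linalg.norm(p-q)
def dpt(C,uv,z):
    o,d=ray(C,uv); return o+d*z
def blobs(m,amin=30):
    n,l,s,c=cv2.connectedComponentsWithStats(m.astype(np.uint8))
    return [(c[i].round(1),s[i]) for i in range(1,n) if s[i][4]>=amin],l
E
python3 - <<'E'
from h import *
for n in ['top','scene']:
    p=cv2.imread(f'pics/{n}0.png')
    r={'top':[(395,225,90,75),(295,185,80,95),(90,205,150,95)],'scene':[(100,200,55,65),(190,180,80,75),(295,85,115,105)]}[n]
    rows=[cv2.resize(p[y:y+h,x:x+w],(400,int(400*h/w)),interpolation=cv2.INTER_CUBIC)[:390] for x,y,w,h in r]
    H=max(a.shape[0] for a in rows)
    cv2.imwrite(f'pics/crop_{n}.png',cv2.resize(np.hstack([cv2.copyMakeBorder(a,0,H-a.shape[0],0,0,0) for a in rows]),None,fx=.66,fy=.66))
E
```

```text
(no output)
```

View pics/crop_top.png

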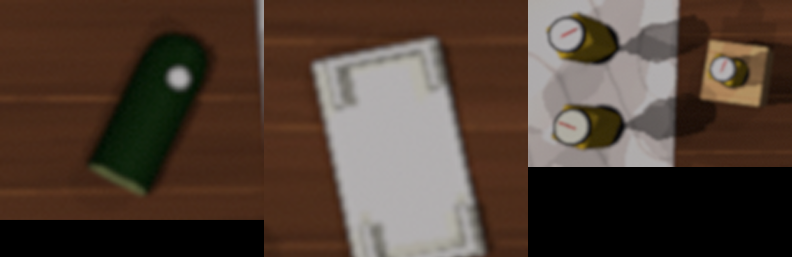

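View pics/crop_scene.png

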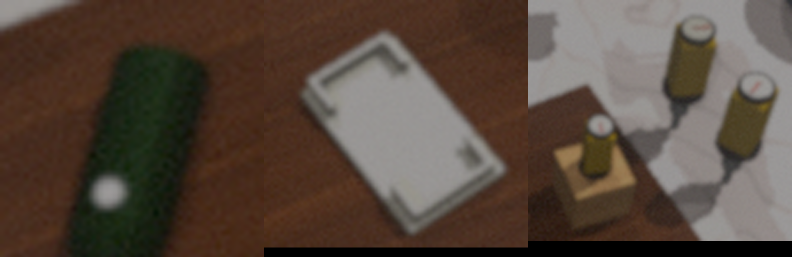

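The crops confirm the choice: the stand's tester is clearly smaller than the two on the counter. The cucumber's pale square end is at the lower left of its top-view crop and its tip is at the upper right. Next I measure positions.

Run:
```python
from h import *
I={n:cv2.imread(f'pics/{n}0.png') for n in ['top','scene']}
C={n:cam(n) for n in I}
roi={'top':dict(cuc=(405,228,485,298),crad=(298,188,372,276),stand=(180,220,235,272)),'scene':dict(cuc=(105,202,150,265),crad=(195,182,270,255),stand=(300,130,348,190))}
dot={};box={}
for n in I:
    g=cv2.cvtColor(I[n],cv2.COLOR_BGR2HSV)
    for k,(x0,y0,x1,y1) in roi[n].items():
        h=g[y0:y1,x0:x1].astype(int); H,S,V=h[...,0],h[...,1],h[...,2]
        if k=='cuc':
            m=(S<60)&(V>110)
            for c,s in blobs(m,8)[0]: print(n,'dot?',c+[x0,y0],s[4])
            b=max(blobs(m,8)[0],key=lambda a:a[1][4]); dot[n]=b[0]+[x0,y0]
            m=((H>35)&(H<95)&(S>60))|m
        elif k=='crad': m=(S<70)&(V>90)
        else: m=(H>10)&(H<28)&(V>120)
        bl,l=blobs(m,8); 
        i=max(bl,key=lambda a:a[1][4])
        ll=(l==l[m][0])
        big=np.argmax(np.bincount(l[m])) ; cnt=cv2.findContours((l==big).astype(np.uint8),0,1)[0][0]
        r=cv2.minAreaRect(cnt); bx=cv2.boxPoints(r)+[x0,y0]; box[n,k]=bx
        print(n,k,np.array(r[0])+[x0,y0],r[1],r[2],i[1][4],bx.round(1).tolist())
print('dot',tri(C['top'],dot['top'],C['scene'],dot['scene']))
for k,zs in (('cuc',(.032,.056)),('crad',(.042,.028)),('stand',(.08,))):
  for z in zs:
   for n in I:
    P=np.array([plane(C[n],u,z) for u in box[n,k]]); print(k,z,n,'ctr',P.mean(0).round(4), [(np.linalg.norm(P[i]-P[i-1]).round(4),np.degrees(np.arctan2(*(P[i]-P[i-1])[1::-1])).round(1)) for i in (0,1)])
# depth check
for n,uv in (('top',(336,233)),('top',(440,275)),('top',(203,245)),('top',(260,200)),('top',(218,258))):
    d=np.load(f'pics/{n}0.npy'); print(n,uv,dpt(C[n],uv,d[uv[1],uv[0]]).round(4))
```

```text
top dot? [483.7 236.2] 29
top dot? [455.5 251.2] 36
top cuc [446.70000458 261.60000229] (21.46625328063965, 53.21841049194336) 26.56505012512207 1052 [[425.2, 280.6], [449.0, 233.0], [468.2, 242.6], [444.4, 290.2]]
top crad [335.10243988 232.47805023] (68.4461669921875, 39.95021438598633) 77.90524291992188 2698 [[308.4, 203.2], [347.5, 194.8], [361.8, 261.8], [322.7, 270.1]]
top stand [206.552742   246.27991867] (33.50807571411133, 33.6431884765625) 7.765166282653809 654 [[187.7, 260.7], [192.2, 227.3], [225.4, 231.9], [220.9, 265.2]]
scene dot? [122.3 239.8] 25
scene cuc [128.05711937 233.7959938 ] (18.56594467163086, 48.49486541748047) 15.64224624633789 733 [[112.6, 254.6], [125.7, 207.9], [143.5, 212.9], [130.5, 259.6]]
scene crad [230.90346527 218.71534729] (59.946510314941406, 35.10951614379883) 50.710594177246094 1918 [[198.3, 206.6], [225.5, 184.4], [263.5, 230.8], [236.3, 253.0]]
scene stand [329.9967556  164.12885284] (15.137190818786621, 27.013444900512695) 40.10091018676758 169 [[315.5, 169.6], [332.9, 148.9], [344.5, 158.7], [327.1, 179.3]]
dot (array([ 0.51272639, -0.270
[... 823 characters left out ...]
rad 0.028 top ctr [ 0.5589 -0.0149  0.028 ] [(np.float64(0.1532), np.float64(11.1)), (np.float64(0.0909), np.float64(-78.2))]
crad 0.028 scene ctr [ 0.5543 -0.0152  0.028 ] [(np.float64(0.1658), np.float64(-168.0)), (np.float64(0.0941), np.float64(110.2))]
stand 0.08 top ctr [0.526  0.2632 0.08  ] [(np.float64(0.0706), np.float64(81.9)), (np.float64(0.0708), np.float64(-6.4))]
stand 0.08 scene ctr [0.5509 0.2679 0.08  ] [(np.float64(0.0409), np.float64(-163.9)), (np.float64(0.0825), np.float64(117.6))]
top (336, 233) [ 0.5568 -0.0169  0.0283]
top (440, 275) [0.466  0.0954 0.9992]
top (203, 245) [0.5238 0.2572 0.1508]
top (260, 200) [0.6342 0.1539 0.0214]
top (218, 258) [0.5011 0.2387 0.0795]
```

```bash
cat >> h.py <<'E'
def to(p,yawdeg):
    st=status.observe(); R=RR(st['tool_rot']); Rt=RR([-np.pi/2,0,np.radians(yawdeg)])
    d=R.T@(np.array(p)-st['tool_pos']); r=Ro.from_matrix(R.T@Rt).as_rotvec()
    print('d',d.round(4),'r',r.round(4),'| now',st['tool_pos'].round(4),np.degrees(st['tool_rot']).round(2))
E
python3 -c "
from h import *
to([.51,.25,.30],81.9); to([.48,-.25,.25],60.6)"
```

```text
d [-0.112  -0.0567 -0.3902] r [-0.0003 -0.2164 -0.0012] | now [0.1837 0.4915 0.2432] [-8.999e+01  7.000e-02  6.950e+01]
d [-0.5908 -0.0062 -0.5372] r [-1.000e-04  1.554e-01 -1.200e-03] | now [0.1837 0.4915 0.2432] [-8.999e+01  7.000e-02  6.950e+01]
```

```bash
python3 -m creep '[{"dx":-0.112,"dy":-0.057,"dz":-0.39,"ry":-0.216},{"dx":-0.112,"dy":-0.057,"dz":-0.39,"ry":-0.216},{"dx":-0.112,"dy":-0.057,"dz":-0.39,"ry":-0.216},{"dx":-0.112,"dy":-0.057,"dz":-0.39,"ry":-0.216},{"dx":-0.112,"dy":-0.057,"dz":-0.39,"ry":-0.216},{"dx":-0.112,"dy":-0.057,"dz":-0.39,"ry":-0.216},{"dx":-0.112,"dy":-0.057,"dz":-0.39,"ry":-0.216},{"dx":-0.112,"dy":-0.057,"dz":-0.39,"ry":-0.216},{"dx":-0.112,"dy":-0.057,"dz":-0.39,"ry":-0.216},{"dx":-0.112,"dy":-0.057,"dz":-0.39,"ry":-0.216}]'
python3 - <<'E'
from h import *
import pickle
st=status.observe(); p,d=read_camera('wrist'); cv2.imwrite('pics/w1.png',p[:,:,::-1]); pickle.dump((st,d),open('pics/w1.pkl','wb'))
to([.48,-.25,.25],60.6)
E
```

```text
d [-0.5909 -0.0062 -0.5372] r [-0.      0.1554 -0.0009] | now [0.1837 0.4916 0.2433] [-8.999e+01  5.000e-02  6.950e+01]invalid input at $[0]: expected keys dx, dy, dz, rx, ry, rz, gripper
```

View pics/w1.png

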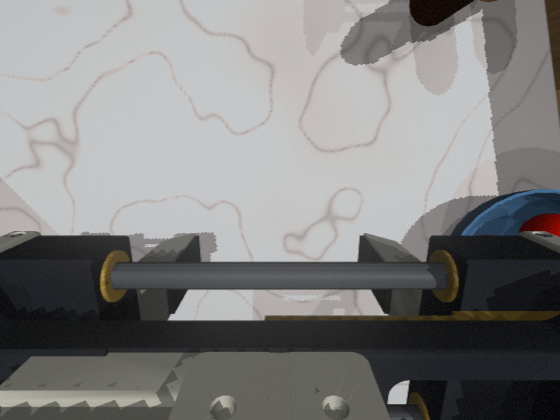

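The command was refused because every row needs all seven keys. The picture is the same as before, so nothing moved.

```bash
python3 -m creep '[{"dx":-0.112,"dy":-0.057,"dz":-0.39,"rx":0,"ry":-0.216,"rz":0,"gripper":1},{"dx":-0.112,"dy":-0.057,"dz":-0.39,"rx":0,"ry":-0.216,"rz":0,"gripper":1},{"dx":-0.112,"dy":-0.057,"dz":-0.39,"rx":0,"ry":-0.216,"rz":0,"gripper":1},{"dx":-0.112,"dy":-0.057,"dz":-0.39,"rx":0,"ry":-0.216,"rz":0,"gripper":1},{"dx":-0.112,"dy":-0.057,"dz":-0.39,"rx":0,"ry":-0.216,"rz":0,"gripper":1},{"dx":-0.112,"dy":-0.057,"dz":-0.39,"rx":0,"ry":-0.216,"rz":0,"gripper":1},{"dx":-0.112,"dy":-0.057,"dz":-0.39,"rx":0,"ry":-0.216,"rz":0,"gripper":1},{"dx":-0.112,"dy":-0.057,"dz":-0.39,"rx":0,"ry":-0.216,"rz":0,"gripper":1},{"dx":-0.112,"dy":-0.057,"dz":-0.39,"rx":0,"ry":-0.216,"rz":0,"gripper":1},{"dx":-0.112,"dy":-0.057,"dz":-0.39,"rx":0,"ry":-0.216,"rz":0,"gripper":1}]'
python3 - <<'E'
from h import *
import pickle
st=status.observe(); p,d=read_camera('wrist'); cv2.imwrite('pics/w2.png',p[:,:,::-1]); pickle.dump((st,d),open('pics/w2.pkl','wb'))
to([.48,-.25,.25],60.6)
E
```

```text
time: 1.45
tool_pos: [0.5089, 0.2512, 0.3007]
tool_rot: [-1.57, -0.0, 1.431]
contact_force: [0.2, 0.5, 0.7]
opening: 0.092
d [-0.5003  0.0507 -0.0413] r [-3.00e-04  3.73e-01  1.00e-04] | now [0.509  0.2512 0.3008] [-8.999e+01 -1.000e-02  8.197e+01]
```

View pics/w2.png

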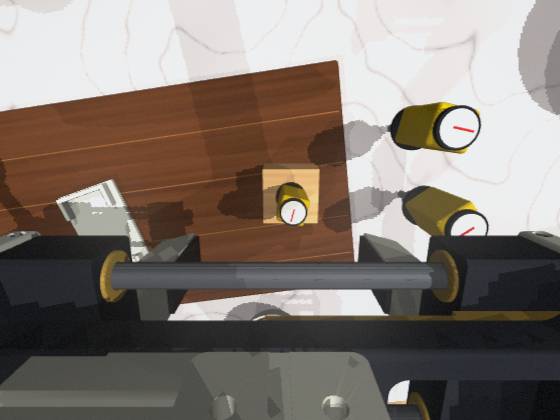

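The wrist view shows the chosen tester's dial at (293,211), its stand at (291,196) square to the tool, and the two larger testers at (452,127) and (466,229). Next I move to the cucumber.

```bash
python3 -m creep '[{"dx":-0.5,"dy":0.05,"dz":-0.04,"rx":0,"ry":0.373,"rz":0,"gripper":1},{"dx":-0.5,"dy":0.05,"dz":-0.04,"rx":0,"ry":0.373,"rz":0,"gripper":1},{"dx":-0.5,"dy":0.05,"dz":-0.04,"rx":0,"ry":0.373,"rz":0,"gripper":1},{"dx":-0.5,"dy":0.05,"dz":-0.04,"rx":0,"ry":0.373,"rz":0,"gripper":1},{"dx":-0.5,"dy":0.05,"dz":-0.04,"rx":0,"ry":0.373,"rz":0,"gripper":1},{"dx":-0.5,"dy":0.05,"dz":-0.04,"rx":0,"ry":0.373,"rz":0,"gripper":1},{"dx":-0.5,"dy":0.05,"dz":-0.04,"rx":0,"ry":0.373,"rz":0,"gripper":1},{"dx":-0.5,"dy":0.05,"dz":-0.04,"rx":0,"ry":0.373,"rz":0,"gripper":1},{"dx":-0.5,"dy":0.05,"dz":-0.04,"rx":0,"ry":0.373,"rz":0,"gripper":1},{"dx":-0.5,"dy":0.05,"dz":-0.04,"rx":0,"ry":0.373,"rz":0,"gripper":1},{"dx":-0.5,"dy":0.05,"dz":-0.04,"rx":0,"ry":0.373,"rz":0,"gripper":1}]'
python3 - <<'E'
from h import *
import pickle
st=status.observe(); p,d=read_camera('wrist'); cv2.imwrite('pics/w3.png',p[:,:,::-1]); pickle.dump((st,d),open('pics/w3.pkl','wb'))
C=cam('wrist',st); g=cv2.cvtColor(p,cv2.COLOR_RGB2HSV).astype(int)[:235]
H,S,V=[g[...,i] for i in range(3)]
bl,l=blobs((H>35)&(H<95)&(S>60),200)
for c,s in bl: print('green',c,s)
for c,s in blobs((S<60)&(V>110),40)[0]: print('white',c,s)
E
```

```text
time: 2.88
tool_pos: [0.4793, -0.2486, 0.2511]
tool_rot: [-1.571, -0.0, 1.058]
contact_force: [0.2, 0.3, 0.7]
opening: 0.0918
green [277.5 188.8] [ 259  148   38   87 2992]
white [133.6 100.6] [    0     0   400   235 58300]
white [476.9 144.9] [ 415   74  128  140 8452]
white [544.  225.7] [511 211  49  24 544]
white [277.  221.5] [271 216  13  12 123]
```

View pics/w3.png

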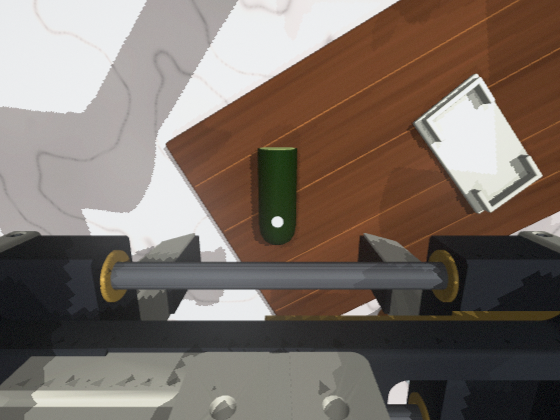

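The view shows the cucumber upright in the picture, columns 259–297, with its pale end at row 148, dot at (277,221.5) and tip at row 244. The cradle is at about (479,144).

Run:
```python
from h import *
import pickle
st,d=pickle.load(open('pics/w3.pkl','rb')); C=cam('wrist',st); p=cv2.imread('pics/w3.png')
g=cv2.cvtColor(p,cv2.COLOR_BGR2HSV).astype(int)
H,S,V=[g[...,i] for i in range(3)]
m=((H>35)&(H<95)&(S>60)); m[:, :240]=0;m[:,320:]=0;m[248:]=0
for r in range(152,240,8):
    c=np.where(m[r])[0]; print(r,c.min(),c.max(),end=' | ')
print()
top=cam('top')
D,e=tri(C,(277.,221.5),top,(455.5,251.2)); print('dot top+wrist',D.round(4),e)
print('dot wrist z.056',plane(C,(277,221.5),.056).round(4),'depth',dpt(C,(277,222),d[222,277]).round(4))
a=[];
for r in range(165,216,5):
    c=np.where(m[r])[0]; a.append(plane(C,((c.min()+c.max())/2,r),.040))
a=np.array(a); vx,vy,x,y=cv2.fitLine(a[:,:2].astype(np.float32),2,0,.01,.01).ravel(); print('axis',np.degrees(np.arctan2(-vy if vx<0 else vy,abs(vx))))
print('ends',plane(C,(278,148),.038).round(4),plane(C,(278,244),.03).round(4))
# cradle
w=((S<70)&(V>110))[60:225,405:550]
n,l,s,_=cv2.connectedComponentsWithStats(w.astype(np.uint8)); i=1+np.argmax(s[1:,4])
cn=cv2.findContours((l==i).astype(np.uint8),0,1)[0][0]; r=cv2.minAreaRect(cn); bx=cv2.boxPoints(r)+[405,60]
for z in (.042,.028):
    P=np.array([plane(C,u,z) for u in bx]); print('cradle',P.mean(0).round(4),[(np.linalg.norm(P[i]-P[i-1]).round(4),np.degrees(np.arctan2(*(P[i]-P[i-1])[1::-1])).round(1)) for i in (0,1)])
print(bx)
for uv in ((478,145),(420,122),(350,200)): print(dpt(C,uv,d[uv[1],uv[0]]).round(4))
```

```text
152 259 296 | 160 259 296 | 168 260 295 | 176 259 295 | 184 261 295 | 192 260 295 | 200 259 295 | 208 260 295 | 216 261 295 | 224 261 294 | 232 261 293 | 
dot top+wrist [ 0.5124 -0.2714  0.054 ] 0.001366167800744947
dot wrist z.056 [ 0.5113 -0.2706  0.056 ] depth [ 0.512  -0.271   0.0555]
axis -28.490519
ends [ 0.4373 -0.2276  0.038 ] [ 0.5465 -0.289   0.03  ]
cradle [ 0.5527 -0.0211  0.042 ] [(np.float64(0.1582), np.float64(-169.1)), (np.float64(0.0836), np.float64(96.7))]
cradle [ 0.5581 -0.0133  0.028 ] [(np.float64(0.1645), np.float64(-169.1)), (np.float64(0.0869), np.float64(96.7))]
[[410.45638275 118.08052826]
 [477.10067749  71.42952728]
 [547.75839233 172.369133  ]
 [481.11410522 219.0201416 ]]
[ 0.5537 -0.0141  0.0277]
[ 0.4944 -0.0648  0.0265]
[ 0.5427 -0.179   0.019 ]
```

```bash
python3 -c "
from h import *
to([.490,-.2587,.041],60.6)"
```

```text
d [-0.0036  0.2101 -0.0142] r [0.0004 0.0007 0.0003] | now [ 0.4793 -0.2486  0.2511] [-9.002e+01 -2.000e-02  6.064e+01]
```

```bash
python3 -m creep '[{"dx":-0.004,"dy":0.05,"dz":-0.014,"rx":0,"ry":0,"rz":0,"gripper":1},{"dx":-0.004,"dy":0.11,"dz":-0.014,"rx":0,"ry":0,"rz":0,"gripper":1},{"dx":-0.004,"dy":0.16,"dz":-0.014,"rx":0,"ry":0,"rz":0,"gripper":1},{"dx":-0.004,"dy":0.19,"dz":-0.014,"rx":0,"ry":0,"rz":0,"gripper":1},{"dx":-0.004,"dy":0.21,"dz":-0.014,"rx":0,"ry":0,"rz":0,"gripper":1},{"dx":-0.004,"dy":0.21,"dz":-0.014,"rx":0,"ry":0,"rz":0,"gripper":1},{"dx":-0.004,"dy":0.21,"dz":-0.014,"rx":0,"ry":0,"rz":0,"gripper":0.3},{"dx":-0.004,"dy":0.21,"dz":-0.014,"rx":0,"ry":0,"rz":0,"gripper":0.3},{"dx":-0.004,"dy":0.21,"dz":-0.014,"rx":0,"ry":0,"rz":0,"gripper":0.3},{"dx":-0.004,"dy":0.21,"dz":-0.014,"rx":0,"ry":0,"rz":0,"gripper":0.3},{"dx":-0.004,"dy":0.21,"dz":-0.014,"rx":0,"ry":0,"rz":0,"gripper":0.3},{"dx":-0.004,"dy":0.21,"dz":-0.014,"rx":0,"ry":0,"rz":0,"gripper":0.3}]' 20
```

```text
time: 4.42
tool_pos: [0.4892, -0.2606, 0.0409]
tool_rot: [-1.571, -0.0, 1.056]
contact_force: [0.8, 1.8, 3.3]
opening: 0.0468
```

```bash
python3 -m creep '[{"dx":0,"dy":-0.03,"dz":0,"rx":0,"ry":0,"rz":0,"gripper":0.3},{"dx":0,"dy":-0.08,"dz":0,"rx":0,"ry":0,"rz":0,"gripper":0.3},{"dx":0,"dy":-0.1,"dz":0,"rx":0,"ry":0,"rz":0,"gripper":0.3},{"dx":0,"dy":-0.1,"dz":0,"rx":0,"ry":0,"rz":0,"gripper":0.3}]'
python3 - <<'E'
from h import *
import pickle
for nm in ('w3','top0'):
    if nm=='w3': st,d=pickle.load(open('pics/w3.pkl','rb')); C=cam('wrist',st); x0,y0,x1,y1=395,60,555,232
    else: d=np.load('pics/top0.npy'); C=cam('top'); x0,y0,x1,y1=300,188,372,280
    vv,uu=np.mgrid[y0:y1,x0:x1]; K,R,o=C; z=d[y0:y1,x0:x1]
    P=np.stack([(uu-K[2])/K[0]*z,(vv-K[3])/K[1]*z,z],-1)@R.T+o
    print(nm,'z hist',np.histogram(P[...,2],bins=np.arange(.014,.052,.002)))
    for lo,hi in ((.036,.048),(.025,.048)):
        Q=P[(P[...,2]>lo)&(P[...,2]<hi)][:,:2]
        for f in (1,):
            r=cv2.minAreaRect((Q*1000).astype(np.float32)); print(nm,lo,len(Q),np.round(r[0],1),np.round(r[1],1),round(r[2],1))
E
```

```text
time: 4.92
tool_pos: [0.4896, -0.2612, 0.1419]
tool_rot: [-1.574, 0.0, 1.056]
contact_force: [-0.2, 0.2, -2.2]
opening: 0.0471
w3 z hist (array([    0,   252, 11279,  6098,   114,   236,  4597,  2470,   172,
         156,   170,   163,   205,   826,   303,     1,     0,     0]), array([0.014, 0.016, 0.018, 0.02 , 0.022, 0.024, 0.026, 0.028, 0.03 ,
       0.032, 0.034, 0.036, 0.038, 0.04 , 0.042, 0.044, 0.046, 0.048,
       0.05 ]))
w3 0.036 1498 [556.1 -15.8] [146.9  72.8] 11.1
w3 0.025 9237 [556.  -15.8] [150.4  86.8] 11.2
top0 z hist (array([   7,  235, 1224, 1688,  796,  254,  664,  933,  398,   53,   12,
         12,   31,  116,  117,   47,    8,    0]), array([0.014, 0.016, 0.018, 0.02 , 0.022, 0.024, 0.026, 0.028, 0.03 ,
       0.032, 0.034, 0.036, 0.038, 0.04 , 0.042, 0.044, 0.046, 0.048,
       0.05 ]))
top0 0.036 331 [559.  -14.7] [145.8  72.2] 11.1
top0 0.025 2534 [558.3 -16.6] [160.4 185.2] 89.3
```

Wrist and top views agree on the cradle within 3 mm: about (0.557, -0.0155), yaw 11.1°, floor at z ≈ 0.028 and wall tops at 0.042. The grip opening of 47 mm and a 2 N weight show the cucumber is held.

```bash
python3 -c "
from h import *
to([.557,-.0155,.12],101.1)"
```

```text
d [0.2471 0.0216 0.0624] r [ 0.0027 -0.7085 -0.0015] | now [ 0.4896 -0.2612  0.1419] [-9.017e+01  2.000e-02  6.051e+01]
```

```bash
python3 -m creep '[{"dx":0.247,"dy":0.02,"dz":0.062,"rx":0,"ry":-0.708,"rz":0,"gripper":0.3},{"dx":0.247,"dy":0.02,"dz":0.062,"rx":0,"ry":-0.708,"rz":0,"gripper":0.3},{"dx":0.247,"dy":0.02,"dz":0.062,"rx":0,"ry":-0.708,"rz":0,"gripper":0.3},{"dx":0.247,"dy":0.02,"dz":0.062,"rx":0,"ry":-0.708,"rz":0,"gripper":0.3},{"dx":0.247,"dy":0.02,"dz":0.062,"rx":0,"ry":-0.708,"rz":0,"gripper":0.3},{"dx":0.247,"dy":0.02,"dz":0.062,"rx":0,"ry":-0.708,"rz":0,"gripper":0.3},{"dx":0.247,"dy":0.02,"dz":0.062,"rx":0,"ry":-0.708,"rz":0,"gripper":0.3},{"dx":0.247,"dy":0.02,"dz":0.062,"rx":0,"ry":-0.708,"rz":0,"gripper":0.3}]'
python3 - <<'E'
from h import *
to([.557,-.0155,.050],101.1)
st=status.observe(); p,d=read_camera('wrist'); cv2.imwrite('pics/w4.png',p[:,:,::-1])
p,d=read_camera('top'); cv2.imwrite('pics/t4.png',cv2.resize(p[170:300,280:400,::-1],None,fx=4,fy=4))
E
```

```text
time: 5.92
tool_pos: [0.5565, -0.0167, 0.1206]
tool_rot: [-1.571, 0.0, 1.761]
contact_force: [0.8, -1.2, -2.1]
opening: 0.047
d [ 0.0011  0.0706 -0.0007] r [-0.0002 -0.003  -0.0001] | now [ 0.5565 -0.0167  0.1206] [-89.99   0.   100.93]
```

View pics/w4.png

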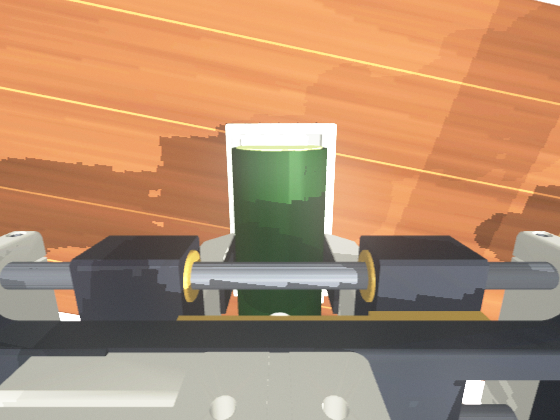

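The wrist view shows the cucumber (columns 232–326) held level and centred over the cradle (columns 227–336), with its pale end at row 148. I lower it and let go.

```bash
python3 -m creep '[{"dx":0.001,"dy":0.03,"dz":0,"rx":0,"ry":-0.003,"rz":0,"gripper":0.3},{"dx":0.001,"dy":0.05,"dz":0,"rx":0,"ry":-0.003,"rz":0,"gripper":0.3},{"dx":0.001,"dy":0.062,"dz":0,"rx":0,"ry":-0.003,"rz":0,"gripper":0.3},{"dx":0.001,"dy":0.067,"dz":0,"rx":0,"ry":-0.003,"rz":0,"gripper":0.3},{"dx":0.001,"dy":0.071,"dz":0,"rx":0,"ry":-0.003,"rz":0,"gripper":0.3},{"dx":0.001,"dy":0.071,"dz":0,"rx":0,"ry":-0.003,"rz":0,"gripper":0.3}]'
```

```text
time: 6.78
tool_pos: [0.5567, -0.0143, 0.05]
tool_rot: [-1.571, 0.0, 1.767]
contact_force: [-0.5, 0.1, -0.5]
opening: 0.0468
```

```bash
python3 -m creep '[{"dx":0,"dy":0,"dz":0,"rx":0,"ry":0,"rz":0,"gripper":0.6},{"dx":0,"dy":0,"dz":0,"rx":0,"ry":0,"rz":0,"gripper":0.8},{"dx":0,"dy":0,"dz":0,"rx":0,"ry":0,"rz":0,"gripper":1},{"dx":0,"dy":0,"dz":0,"rx":0,"ry":0,"rz":0,"gripper":1},{"dx":0,"dy":0,"dz":0,"rx":0,"ry":0,"rz":0,"gripper":1},{"dx":0,"dy":-0.04,"dz":0,"rx":0,"ry":0,"rz":0,"gripper":1},{"dx":0,"dy":-0.1,"dz":0,"rx":0,"ry":0,"rz":0,"gripper":1},{"dx":0,"dy":-0.15,"dz":-0.02,"rx":0,"ry":0,"rz":0,"gripper":1},{"dx":0,"dy":-0.2,"dz":-0.05,"rx":0,"ry":0,"rz":0,"gripper":1},{"dx":0,"dy":-0.2,"dz":-0.05,"rx":0,"ry":0,"rz":0,"gripper":1},{"dx":0,"dy":-0.2,"dz":-0.05,"rx":0,"ry":0,"rz":0,"gripper":1}]'
python3 - <<'E'
from h import *
import pickle
st=status.observe(); p,d=read_camera('wrist'); cv2.imwrite('pics/w5.png',p[:,:,::-1]); pickle.dump((st,d),open('pics/w5.pkl','wb'))
E
```

```text
time: 8.15
tool_pos: [0.6049, -0.0044, 0.2487]
tool_rot: [-1.569, -0.001, 1.767]
contact_force: [-0.2, 0.0, -1.1]
opening: 0.0915
```

View pics/w5.png

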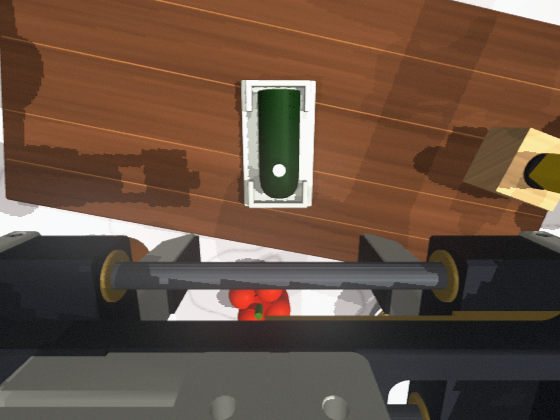

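The cucumber sits in the pocket, with its dot at (279,170) and the cradle at columns 242–315, rows 80–207. I measure the seat.

Run:
```python
from h import *
import pickle
st,d=pickle.load(open('pics/w5.pkl','rb')); C=cam('wrist',st); p=cv2.imread('pics/w5.png')
x0,y0,x1,y1=232,70,326,215
vv,uu=np.mgrid[y0:y1,x0:x1]; K,R,o=C; z=d[y0:y1,x0:x1]
P=np.stack([(uu-K[2])/K[0]*z,(vv-K[3])/K[1]*z,z],-1)@R.T+o
g=cv2.cvtColor(p,cv2.COLOR_BGR2HSV)[y0:y1,x0:x1].astype(int); H,S,V=g[...,0],g[...,1],g[...,2]
w=(S<90)&(V>100); gr=(H>35)&(H<95)&(S>90)
Q=P[w&(P[...,2]>.036)&(P[...,2]<.05)][:,:2]; r=cv2.minAreaRect((Q*1000).astype(np.float32)); print('cradle',r)
Q=P[gr&(P[...,2]>.034)]; r=cv2.minAreaRect((Q[:,:2]*1000).astype(np.float32)); print('cuc',r, 'ztop',np.percentile(Q[:,2],[90,97,99]))
m=np.zeros(w.shape,bool); m[165-y0:177-y0,270-x0:290-x0]=1
dd=w&m; v,u=np.where(dd); uv=(u.mean()+x0,v.mean()+y0); D=P[dd].mean(0); print('dot px',uv,'depth',D.round(4),'plane .064',plane(C,uv,.064).round(4),dd.sum())
# ridge heights along the axis
a=np.radians(11.1); ax=np.array([np.cos(a),np.sin(a)])
for t in (-.05,-.03,-.01,.01,.03):
    c=np.array([.557,-.0152])+t*ax; q=P[(np.hypot(*(P[...,:2]-c).transpose(2,0,1))<.004)]; print(t,np.median(q[:,2]).round(4) if len(q) else None,end=' ')
p,dt=read_camera('top'); cv2.imwrite('pics/t5.png',p[:,:,::-1]); np.save('pics/t5.npy',dt)
g=cv2.cvtColor(p,cv2.COLOR_RGB2HSV).astype(int)
# dot in top: white inside cucumber
gm=((g[...,0]>35)&(g[...,0]<95)&(g[...,1]>60)).astype(np.uint8); gm[:,:300]=0; gm[:,372:]=0;gm[:185]=0;gm[280:]=0
cn=max(cv2.findContours(gm,0,1)[0],key=cv2.contourArea); hull=np.zeros_like(gm); cv2.drawContours(hull,[cv2.convexHull(cn)],-1,1,-1); hull=cv2.erode(hull,np.ones((5,5)))
for c,s in blobs((hull>0)&(g[...,1]<80)&(g[...,2]>90),5)[0]: print('\ntop dot',c,s[4],tri(cam('top'),c,C,uv))
to([.50,.24,.27],82)
```

```text
cradle ((556.880126953125, -15.843009948730469), (145.6711883544922, 71.95101928710938), 11.207271575927734)
cuc ((553.8642578125, -14.125568389892578), (115.43016052246094, 45.265445709228516), 12.101408958435059) ztop [0.06381257 0.06449694 0.06514383]
dot px (np.float64(278.7832167832168), np.float64(170.2937062937063)) depth [ 0.5798 -0.0095  0.0662] plane .064 [ 0.5801 -0.0094  0.064 ] 143
-0.05 0.0638 -0.03 0.0635 -0.01 0.0633 0.01 0.0636 0.03 0.0641 
top dot [336.6 219.8] 12 (array([ 0.5764553 , -0.01046424,  0.09959671]), np.float64(0.002478170788063075))
d [ 0.2602 -0.0216  0.0548] r [-0.0037  0.3357  0.0006] | now [ 0.6044 -0.0045  0.2479] [-8.9800e+01 -7.0000e-02  1.0123e+02]
```

The cucumber is seated: ridge level at z ≈ 0.0636, centre within 2 mm of the cradle's, dot at about (0.580, -0.0095, 0.064). The top-view dot blob (z = 0.0996) is contaminated by the walls, so I discard it. Next I look straight down on the tester.

```bash
python3 -c "
from h import *
to([.595,.25,.25],82)"
```

```text
d [ 0.2514 -0.0019 -0.0404] r [-0.0037  0.3357  0.0006] | now [ 0.6044 -0.0045  0.2479] [-8.9800e+01 -7.0000e-02  1.0123e+02]
```

```bash
python3 -m creep '[{"dx":0.251,"dy":-0.002,"dz":-0.04,"rx":-0.004,"ry":0.335,"rz":0,"gripper":1},{"dx":0.251,"dy":-0.002,"dz":-0.04,"rx":-0.004,"ry":0.335,"rz":0,"gripper":1},{"dx":0.251,"dy":-0.002,"dz":-0.04,"rx":-0.004,"ry":0.335,"rz":0,"gripper":1},{"dx":0.251,"dy":-0.002,"dz":-0.04,"rx":-0.004,"ry":0.335,"rz":0,"gripper":1},{"dx":0.251,"dy":-0.002,"dz":-0.04,"rx":-0.004,"ry":0.335,"rz":0,"gripper":1},{"dx":0.251,"dy":-0.002,"dz":-0.04,"rx":-0.004,"ry":0.335,"rz":0,"gripper":1},{"dx":0.251,"dy":-0.002,"dz":-0.04,"rx":-0.004,"ry":0.335,"rz":0,"gripper":1},{"dx":0.251,"dy":-0.002,"dz":-0.04,"rx":-0.004,"ry":0.335,"rz":0,"gripper":1}]'
python3 - <<'E'
from h import *
import pickle
st=status.observe(); p,d=read_camera('wrist'); cv2.imwrite('pics/w6.png',p[:,:,::-1]); pickle.dump((st,d),open('pics/w6.pkl','wb'))
cv2.imwrite('pics/w6c.png',cv2.resize(p[60:220,190:380,::-1],None,fx=4,fy=3.75,interpolation=cv2.INTER_CUBIC))
E
```

```text
time: 9.25
tool_pos: [0.5962, 0.2478, 0.2518]
tool_rot: [-1.575, -0.0, 1.43]
contact_force: [-1.3, -0.5, 0.9]
opening: 0.0912
```

View pics/w6c.png

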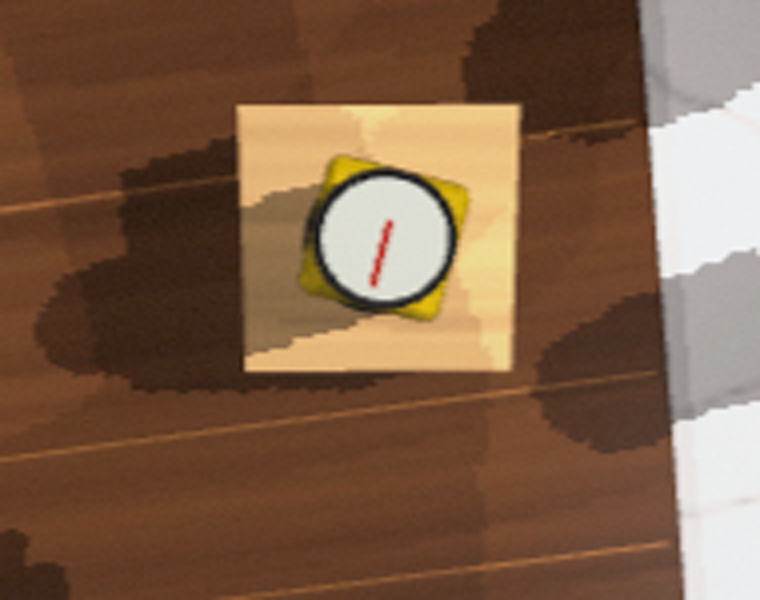

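The close crop shows the yellow body turned about 16° to the stand, corners at roughly (338,155), (468,190), (437,320), (303,288) in the crop, dial centre (386,238). I compute the grip pose.

Run:
```python
from h import *
import pickle
st,d=pickle.load(open('pics/w6.pkl','rb')); C=cam('wrist',st); p=cv2.imread('pics/w6.png')
x0,y0,x1,y1=245,85,325,165
g=cv2.cvtColor(p,cv2.COLOR_BGR2HSV)[y0:y1,x0:x1].astype(int); H,S,V=g[...,0],g[...,1],g[...,2]
vv,uu=np.mgrid[y0:y1,x0:x1]; K,R,o=C; z=d[y0:y1,x0:x1]
P=np.stack([(uu-K[2])/K[0]*z,(vv-K[3])/K[1]*z,z],-1)@R.T+o
print(np.histogram(P[...,2],bins=[0,.07,.076,.08,.084,.1,.12,.14,.144,.148,.152,.156,.16]))
print('dial',P[P[...,2]>.1495].mean(0), (P[...,2]>.1495).sum())
for lo in (.10,.14,.143):
    Q=P[(P[...,2]>lo)][:,:2]; r=cv2.minAreaRect((Q*1000).astype(np.float32)); print('body',lo,r,len(Q))
Q=P[(P[...,2]>.074)&(P[...,2]<.086)][:,:2]; print('stand',cv2.minAreaRect((Q*1000).astype(np.float32)))
w=(S<60)&(V>130); b,_=blobs(w,50); 
for c,s in b: print('dial px',c+[x0,y0],s[4],plane(C,c+[x0,y0],.152).round(4))
c=max(b,key=lambda a:a[1][4])[0]+[x0,y0]
# earlier view w2
st2,d2=pickle.load(open('pics/w2.pkl','rb')); C2=cam('wrist',st2); q=cv2.imread('pics/w2.png'); g=cv2.cvtColor(q,cv2.COLOR_BGR2HSV)[195:230,270:315].astype(int)
b2,_=blobs((g[...,1]<60)&(g[...,2]>130),50); c2=b2[0][0]+[270,195]; print('w2',c2,len(b2),tri(C,c,C2,c2))
```

```text
(array([1540,    0, 2040, 1390,   25,    0,    0,   79,  216,  909,  173,
          0]), array([0.   , 0.07 , 0.076, 0.08 , 0.084, 0.1  , 0.12 , 0.14 , 0.144,
       0.148, 0.152, 0.156, 0.16 ]))
dial [0.52391737 0.26238272 0.15740684] 1101
body 0.1 ((524.0015869140625, 262.4950866699219), (30.029592514038086, 30.05924415588379), 67.44095611572266) 1405
body 0.14 ((524.0015869140625, 262.4950866699219), (30.029592514038086, 30.05924415588379), 67.44095611572266) 1405
body 0.143 ((524.017578125, 262.4663391113281), (29.783645629882812, 29.788373947143555), 67.7667236328125) 1385
stand ((524.0066528320312, 262.37225341796875), (70.22457885742188, 69.42105865478516), 82.03529357910156)
dial px [285.8 123. ] 785 [0.5238 0.2629 0.152 ]
w2 [293. 212.] 1 (array([0.52379902, 0.26296754, 0.15131941]), np.float64(0.00017867409714610312))
```

Two wrist views agree: tester axis at (0.524, 0.2625), top at z = 0.1513 (the text's heights give 0.152), body yaw 67.6°, square 30.0 mm. The grip TCP is z = 0.114.

```bash
python3 -c "
from h import *
to([.524,.2625,.20],67.6);to([.524,.2625,.114],67.6)
d=np.load('pics/top0.npy')
for uv in ((115,227),(117,277)): print(dpt(cam('top'),uv,d[uv[1],uv[0]]))"
```

```text
d [0.0042 0.0515 0.0737] r [0.0039 0.2501 0.0011] | now [0.5962 0.248  0.2518] [-9.023e+01 -3.000e-02  8.193e+01]
d [0.0041 0.1375 0.0741] r [0.0039 0.2501 0.0011] | now [0.5962 0.248  0.2518] [-9.023e+01 -3.000e-02  8.193e+01]
[0.55860396 0.42443743 0.1666812 ]
[0.46336736 0.41535144 0.16797324]
```

```bash
python3 -m creep '[{"dx":0.004,"dy":0.03,"dz":0.06,"rx":0.004,"ry":0.15,"rz":0.001,"gripper":1},{"dx":0.004,"dy":0.051,"dz":0.074,"rx":0.004,"ry":0.25,"rz":0.001,"gripper":1},{"dx":0.004,"dy":0.051,"dz":0.074,"rx":0.004,"ry":0.25,"rz":0.001,"gripper":1},{"dx":0.004,"dy":0.051,"dz":0.074,"rx":0.004,"ry":0.25,"rz":0.001,"gripper":1},{"dx":0.004,"dy":0.051,"dz":0.074,"rx":0.004,"ry":0.25,"rz":0.001,"gripper":1}]'
python3 -c "
from h import *
to([.524,.2625,.114],67.6)"
```

```text
time: 9.93
tool_pos: [0.5249, 0.2635, 0.2016]
tool_rot: [-1.573, -0.002, 1.182]
contact_force: [0.1, 0.1, 0.6]
opening: 0.0922
d [-0.0014  0.0875  0.0006] r [0.0018 0.0023 0.0018] | now [0.5249 0.2635 0.2016] [-90.1   -0.1   67.73]
```

```bash
python3 -m creep '[{"dx":-0.001,"dy":0.03,"dz":0,"rx":0.001,"ry":0.002,"rz":0.002,"gripper":1},{"dx":-0.001,"dy":0.06,"dz":0,"rx":0.001,"ry":0.002,"rz":0.002,"gripper":1},{"dx":-0.001,"dy":0.08,"dz":0,"rx":0.001,"ry":0.002,"rz":0.002,"gripper":1},{"dx":-0.001,"dy":0.087,"dz":0,"rx":0.001,"ry":0.002,"rz":0.002,"gripper":1},{"dx":-0.001,"dy":0.087,"dz":0,"rx":0.001,"ry":0.002,"rz":0.002,"gripper":1},{"dx":-0.001,"dy":0.087,"dz":0,"rx":0.001,"ry":0.002,"rz":0.002,"gripper":1}]'
python3 -c "
from h import *
to([.524,.2625,.114],67.6)"
```

```text
time: 10.68
tool_pos: [0.5238, 0.263, 0.1146]
tool_rot: [-1.571, 0.0, 1.18]
contact_force: [0.6, 0.1, 0.5]
opening: 0.0915
d [-0.0004  0.0006 -0.0004] r [ 0.0004  0.0002 -0.0004] | now [0.5238 0.263  0.1146] [-9.002e+01  2.000e-02  6.761e+01]
```

Within 1 mm, so I close.

```bash
python3 -m creep '[{"dx":0,"dy":0,"dz":0,"rx":0,"ry":0,"rz":0,"gripper":0.5},{"dx":0,"dy":0,"dz":0,"rx":0,"ry":0,"rz":0,"gripper":0.15},{"dx":0,"dy":0,"dz":0,"rx":0,"ry":0,"rz":0,"gripper":0.15},{"dx":0,"dy":0,"dz":0,"rx":0,"ry":0,"rz":0,"gripper":0.15},{"dx":0,"dy":0,"dz":0,"rx":0,"ry":0,"rz":0,"gripper":0.15},{"dx":0,"dy":0,"dz":0,"rx":0,"ry":0,"rz":0,"gripper":0.15},{"dx":0,"dy":0,"dz":0,"rx":0,"ry":0,"rz":0,"gripper":0.15}]' 25
python3 -c "
from h import *
to([.524,.2625,.114],67.6)"
```

```text
time: 11.55
tool_pos: [0.523, 0.2629, 0.1134]
tool_rot: [-1.57, 0.002, 1.18]
contact_force: [-0.6, -0.5, -1.2]
opening: 0.0297
d [ 0.     -0.0006 -0.0011] r [-0.0012  0.0001 -0.0016] | now [0.523  0.2629 0.1134] [-89.93   0.09  67.61]
```

```bash
python3 -m creep '[{"dx":0,"dy":-0.02,"dz":0,"rx":0,"ry":0,"rz":0,"gripper":0.15},{"dx":0,"dy":-0.05,"dz":0,"rx":0,"ry":0,"rz":0,"gripper":0.15},{"dx":0,"dy":-0.085,"dz":0,"rx":0,"ry":0,"rz":0,"gripper":0.15},{"dx":0,"dy":-0.11,"dz":0,"rx":0,"ry":0,"rz":0,"gripper":0.15},{"dx":0,"dy":-0.11,"dz":0,"rx":0,"ry":0,"rz":0,"gripper":0.15},{"dx":0,"dy":-0.11,"dz":0,"rx":0,"ry":0,"rz":0,"gripper":0.15}]'
python3 - <<'E'
from h import *
to([.580,-.0095,.190],67.6)
for n in ('scene',):
    p,d=read_camera(n); cv2.imwrite('pics/s7.png',cv2.resize(p[60:210,230:430,::-1],None,fx=4,fy=4))
E
```

```text
time: 12.3
tool_pos: [0.5225, 0.2627, 0.222]
tool_rot: [-1.568, 0.003, 1.18]
contact_force: [0.1, 0.4, -2.7]
opening: 0.0298
d [-0.2297  0.0323 -0.157 ] r [-0.0029  0.0001 -0.0033] | now [0.5225 0.2627 0.222 ] [-89.83   0.19  67.61]
```

View pics/s7.png

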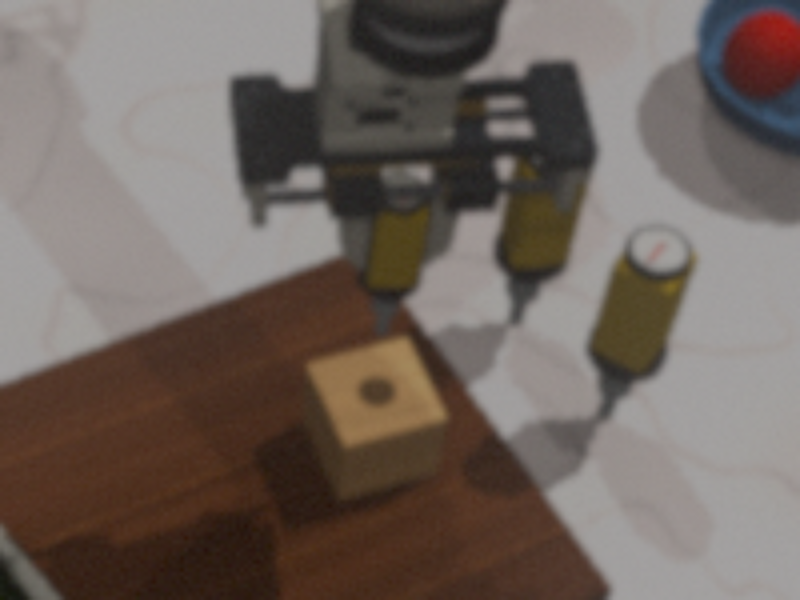

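The scene crop shows the tester held upright and clear of the empty hole, its plunger at (382,330) and the stand's hole at (378,390). I carry it over the dot.

```bash
python3 -m creep '[{"dx":-0.04,"dy":0.02,"dz":-0.03,"rx":-0.003,"ry":0,"rz":-0.003,"gripper":0.15},{"dx":-0.08,"dy":0.03,"dz":-0.06,"rx":-0.003,"ry":0,"rz":-0.003,"gripper":0.15},{"dx":-0.12,"dy":0.032,"dz":-0.09,"rx":-0.003,"ry":0,"rz":-0.003,"gripper":0.15},{"dx":-0.16,"dy":0.032,"dz":-0.12,"rx":-0.003,"ry":0,"rz":-0.003,"gripper":0.15},{"dx":-0.2,"dy":0.032,"dz":-0.14,"rx":-0.003,"ry":0,"rz":-0.003,"gripper":0.15},{"dx":-0.23,"dy":0.032,"dz":-0.157,"rx":-0.003,"ry":0,"rz":-0.003,"gripper":0.15},{"dx":-0.23,"dy":0.032,"dz":-0.157,"rx":-0.003,"ry":0,"rz":-0.003,"gripper":0.15},{"dx":-0.23,"dy":0.032,"dz":-0.157,"rx":-0.003,"ry":0,"rz":-0.003,"gripper":0.15},{"dx":-0.23,"dy":0.032,"dz":-0.157,"rx":-0.003,"ry":0,"rz":-0.003,"gripper":0.15}]'
python3 - <<'E'
from h import *
to([.580,-.0095,.165],67.6)
p,d=read_camera('scene'); cv2.imwrite('pics/s8.png',cv2.resize(p[110:260,150:350,::-1],None,fx=4,fy=4,interpolation=cv2.INTER_CUBIC))
p,d=read_camera('wrist'); cv2.imwrite('pics/w8.png',p[:,:,::-1])
E
```

```text
time: 13.48
tool_pos: [0.5803, -0.0084, 0.1912]
tool_rot: [-1.572, -0.001, 1.181]
contact_force: [0.1, 0.2, -1.5]
opening: 0.0299
d [-0.0012  0.0262 -0.0001] r [0.0008 0.0016 0.0012] | now [ 0.5803 -0.0084  0.1912] [-9.005e+01 -7.000e-02  6.769e+01]
```

View pics/s8.png

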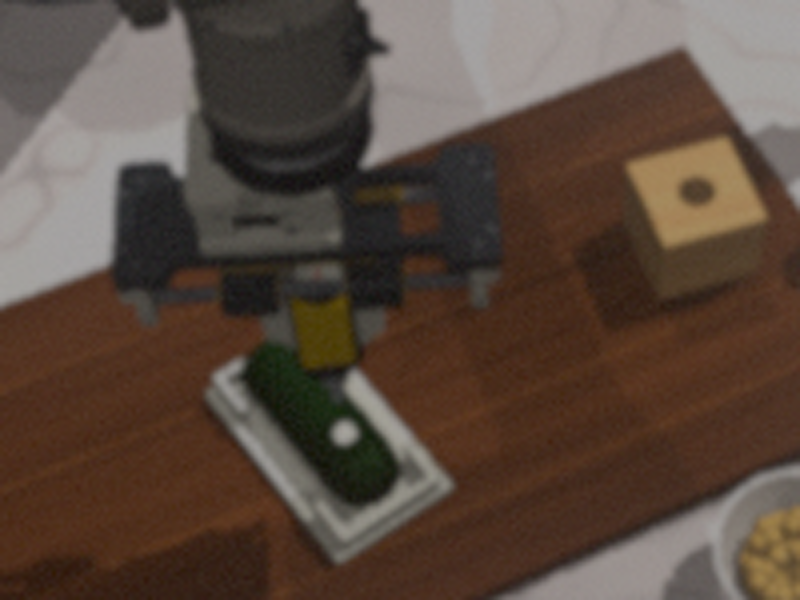

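View pics/w8.png

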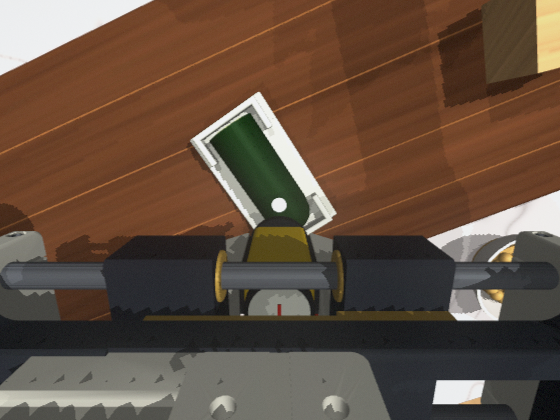

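The scene crop shows the dot at (343,432) with the plunger above it near (335,395). The wrist view has the dot at (279,205), just beyond the held tester. I cross-check the dot position.

Run:
```python
from h import *
st=status.observe(); C=cam('wrist',st); q=cv2.imread('pics/w8.png')[190:217,262:296]; g=cv2.cvtColor(q,cv2.COLOR_BGR2HSV).astype(int)
b,_=blobs((g[...,1]<70)&(g[...,2]>120),40); 
for c,s in b: print(c+[262,190],s)
c=max(b,key=lambda a:a[1][4])[0]+[262,190]
print('wrist plane',plane(C,c,.064).round(4))
print('scene plane',plane(cam('scene'),(150+343/4-.4,110+432/4-.4),.064).round(4), tri(C,c,cam('scene'),(235.4,217.6)))
K,R,o=cam('scene')
def pr(P): v=R.T@(np.array(P)-o); return [(K[0]*v[0]/v[2]+K[2]-150)*4,(K[1]*v[1]/v[2]+K[3]-110)*4]
print('tip pred in crop',pr(st['tool_pos']-[0,0,.084]),'dot pred',pr([.58,-.0095,.064]))
to([.580,-.0095,.158],67.6)
```

```text
[278.7 204.5] [  9   8  16  15 184]
wrist plane [ 0.58   -0.0095  0.064 ]
scene plane [ 0.5795 -0.0096  0.064 ] (array([ 0.57987423, -0.0095109 ,  0.06445045]), np.float64(0.000112726493684548))
tip pred in crop [np.float64(337.34691634769104), np.float64(393.46663889371007)] dot pred [np.float64(341.85778706115343), np.float64(430.9169740712771)]
d [-0.0012  0.0335  0.0001] r [0.0015 0.0017 0.0012] | now [ 0.5805 -0.0085  0.1915] [-9.008e+01 -7.000e-02  6.770e+01]
```

All views agree on the dot within 0.5 mm. Contact is expected at TCP z ≈ 0.148 and half-way in at ≈ 0.143.

```bash
python3 -m creep '[{"dx":-0.001,"dy":0.02,"dz":0,"rx":0.001,"ry":0.001,"rz":0.001,"gripper":0.15},{"dx":-0.001,"dy":0.032,"dz":0,"rx":0.001,"ry":0.001,"rz":0.001,"gripper":0.15},{"dx":-0.001,"dy":0.038,"dz":0,"rx":0.001,"ry":0.001,"rz":0.001,"gripper":0.15},{"dx":-0.001,"dy":0.038,"dz":0,"rx":0.001,"ry":0.001,"rz":0.001,"gripper":0.15},{"dx":-0.001,"dy":0.038,"dz":0,"rx":0.001,"ry":0.001,"rz":0.001,"gripper":0.15},{"dx":-0.001,"dy":0.038,"dz":0,"rx":0.001,"ry":0.001,"rz":0.001,"gripper":0.15}]'
python3 - <<'E'
from h import *
f=[]
for i in range(6):
    p,d=read_camera('scene'); s=status.observe(); f.append(np.r_[s['contact_force'][2],s['tool_pos']])
print(np.mean(f,0).round(4),np.std(f,0).round(4))
to([.580,-.0095,.143],67.6)
cv2.imwrite('pics/s9.png',cv2.resize(p[150:250,180:300,::-1],None,fx=6,fy=6,interpolation=cv2.INTER_CUBIC))
E
```

```text
time: 14.32
tool_pos: [0.5806, -0.0105, 0.1542]
tool_rot: [-1.573, -0.0, 1.179]
contact_force: [-0.1, 0.4, -0.9]
opening: 0.0299
[-1.5371  0.5805 -0.0105  0.1539] [2.321e-01 1.000e-04 0.000e+00 1.000e-04]
d [0.0008 0.0108 0.0007] r [ 0.001  -0.0009  0.0003] | now [ 0.5804 -0.0105  0.1538] [-9.006e+01 -2.000e-02  6.755e+01]
```

View pics/s9.png

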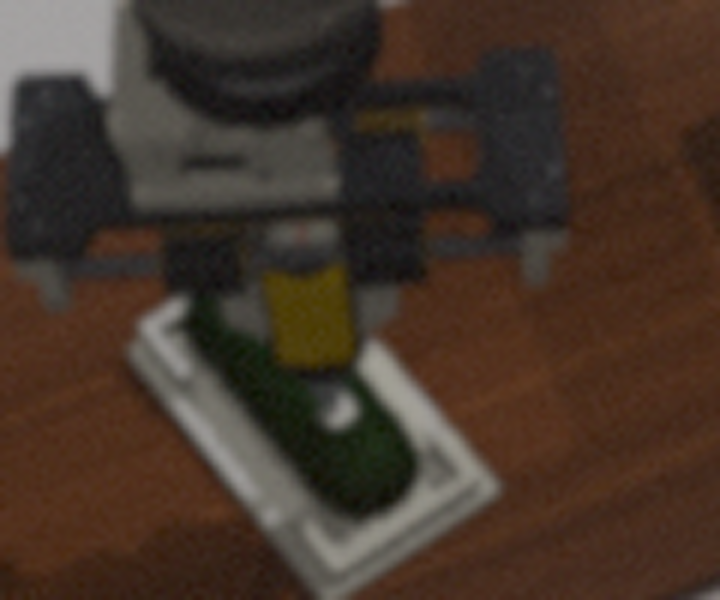

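The scene crop shows the plunger at (330,400), just above the dot at (338,410). The hanging force baseline is -1.54 N. I now step down, watching force.

```bash
cat > f.py <<'E'
from h import *
f=[]
for i in range(6):
    p,d=read_camera('scene'); s=status.observe(); f.append(np.r_[s['contact_force'],s['tool_pos']])
print(np.mean(f,0).round(4),np.std(f,0).round(4)); to([.580,-.0095,.143],67.6)
E
python3 -m creep '[{"dx":0,"dy":0.002,"dz":0,"rx":0,"ry":0,"rz":0,"gripper":0.15},{"dx":0.001,"dy":0.004,"dz":0.001,"rx":0,"ry":0,"rz":0,"gripper":0.15},{"dx":0.001,"dy":0.006,"dz":0.001,"rx":0,"ry":0,"rz":0,"gripper":0.15},{"dx":0.001,"dy":0.007,"dz":0.001,"rx":0,"ry":0,"rz":0,"gripper":0.15},{"dx":0.001,"dy":0.007,"dz":0.001,"rx":0,"ry":0,"rz":0,"gripper":0.15},{"dx":0.001,"dy":0.007,"dz":0.001,"rx":0,"ry":0,"rz":0,"gripper":0.15}]'; python3 f.py
```

```text
time: 15.38
tool_pos: [0.5798, -0.0091, 0.1468]
tool_rot: [-1.572, -0.0, 1.179]
contact_force: [-0.9, 0.6, -0.1]
opening: 0.0297
[-0.6499  0.6287  0.2481  0.5798 -0.0091  0.1467] [0.4343 0.3026 0.3182 0.     0.     0.    ]
d [-0.0003  0.0037 -0.0003] r [ 0.0008 -0.0009  0.0003] | now [ 0.5798 -0.0091  0.1467] [-9.005e+01 -2.000e-02  6.755e+01]
```

The force rose 1.8 N, so the plunger is about 1.4 mm in, as predicted. I go 3.5 mm further.

```bash
python3 -m creep '[{"dx":0,"dy":0.001,"dz":0,"rx":0,"ry":0,"rz":0,"gripper":0.15},{"dx":0,"dy":0.002,"dz":0,"rx":0,"ry":0,"rz":0,"gripper":0.15},{"dx":0,"dy":0.003,"dz":0,"rx":0,"ry":0,"rz":0,"gripper":0.15},{"dx":0,"dy":0.0035,"dz":0,"rx":0,"ry":0,"rz":0,"gripper":0.15},{"dx":0,"dy":0.0035,"dz":0,"rx":0,"ry":0,"rz":0,"gripper":0.15},{"dx":0,"dy":0.0035,"dz":0,"rx":0,"ry":0,"rz":0,"gripper":0.15}]'; python3 f.py
python3 - <<'E'
from h import *
p,d=read_camera('scene'); cv2.imwrite('pics/s10.png',cv2.resize(p[150:250,180:300,::-1],None,fx=6,fy=6,interpolation=cv2.INTER_CUBIC))
p,d=read_camera('wrist'); cv2.imwrite('pics/w10.png',p[:,:,::-1])
E
```

```text
time: 16.42
tool_pos: [0.5799, -0.0092, 0.1433]
tool_rot: [-1.572, -0.0, 1.179]
contact_force: [-0.7, 1.1, 1.5]
opening: 0.0299
[-0.5868  0.6216  1.5146  0.5799 -0.0092  0.1432] [0.3514 0.4976 0.1634 0.     0.     0.    ]
d [-0.0002  0.0002 -0.0002] r [ 0.001  -0.0009  0.0002] | now [ 0.5799 -0.0092  0.1432] [-9.006e+01 -1.000e-02  6.755e+01]
```

View pics/s10.png

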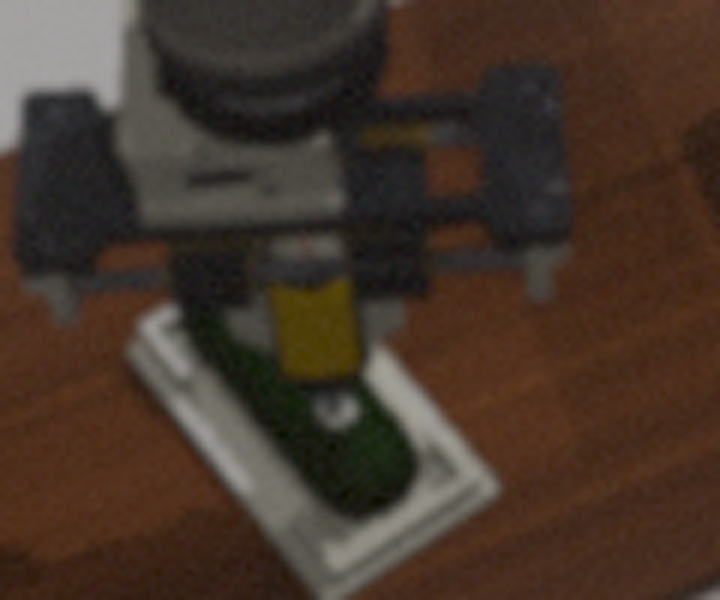

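View pics/w10.png

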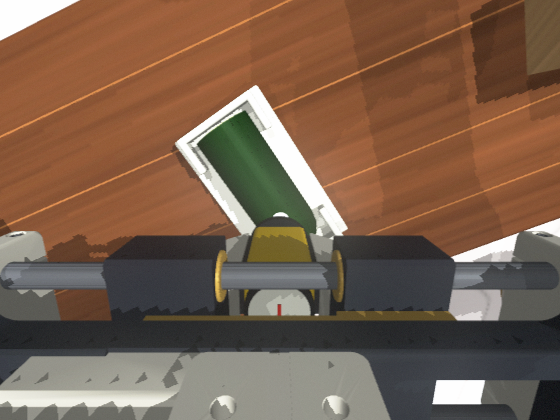

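The force is 3.05 N above the hanging baseline, so about 4.6–4.9 mm in. The plunger meets the dot at (335,408) in the scene crop, the tester is upright, and the cucumber has not shifted. I hand in.

```bash
python3 -c "
from h import *
print(robot.hand_in())"
```

```text
the job is handed in; nothing more can be done
None
```

The job is handed in at about 17 s of the 58 s allowed. The cucumber lies flat side down in the cradle and has been let go. The small yellow tester is still gripped and pressing on the white dot. The hand-in gave no verdict, so these are my own last measurements:

- **Cucumber:** its ridge was level at z ≈ 0.064 and its centre within about 2 mm of the cradle's. The last pictures show it unshifted.
- **Dot:** wrist and scene views agreed within 0.5 mm, at (0.580, -0.0095, 0.064).
- **Tester:** the tool stood still, tilted about 0.1°, with its axis about 0.3 mm from the dot. Grip force was set to 25 N.
- **Press:** force rose 3.05 N above the hanging baseline, which puts the plunger about 4.6 to 4.9 mm in (half-way is 5 mm).

Three things went wrong or disagreed, none affecting the result:

- The first move was refused because its rows lacked some keys; nothing moved.
- One top-view fix of the dot, after the cucumber was placed, came out at z = 0.0996. I took this as mixed up with the white cradle walls and dropped it.
- The top and wrist views differed by about 3 mm on the cradle, so I aimed near the wrist's value.

The gripper did not go near the pepper, bowl and jar. I did not measure their positions again at the end.

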